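# Load the cup warmer and set its heat

### The job

The cup warmer was left on with the kitchen timer standing in its well: first slide the heat control all the way to off, then put the kitchen timer back upright and wholly on the wooden condiment board beside the spice jar. Next, with the heat still off, nest all the steel cups that are there into one upright stack in the warmer's well, each fully seated in the one below, and last slide the heat control so that its grip is level with the index clip on the front edge. Leave everything else where it is.

Things in the scene. Friction and masses are not known exactly. Their poses are not given: they have to be found in the camera images.
- heat (a joint): Heat slider of the cup warmer, m: 0 = off (left stop, seen from the robot), 0.100 = hottest (right stop). Stiff sliding friction of about 2 N; it stays where it is left.
- heat_grip (a point): Centre of the top face of the slider's black grip (22 mm along the warmer's x, 12 mm along its y, so pinch it across 12 mm; 28 mm tall, top 66 mm over the worktop). It slides parallel to the warmer's y axis, towards -y as the joint grows. A white line across its top is the pointer.
- clip: Small dark steel index clip fixed on the front edge of the warmer, 12 mm wide in y, 3 mm high above the housing, its pointed nose towards the slider track. Origin on the housing's top; axes parallel to the warmer's. It marks the wanted heat: the grip belongs at the clip's y (in the warmer's axes), i.e. level with its nose. It lies 36 mm in front of the grip's line of travel.
- warmer: White cup warmer, fixed, 250 mm (x) by 220 mm (y), top of housing 36 mm over the worktop. Origin on the worktop, x away from the robot, y to the left at yaw 0; the slider track runs along y at x = -95 mm, from y = +50 mm (off) to y = -50 mm (hottest), the well lies behind it at x = +30 mm.
- well (a point): Centre of the warmer's well, on the hot plate's surface (40 mm over the worktop). The well is a round dark plate 88 mm across inside a steel rim that stands 4 mm above it.
- board: Wooden condiment board, fixed, 130 mm (x) by 180 mm (y) by 12 mm. Origin at the centre of its underside, so its top is 12 mm above. A spice jar (45 mm across, 106 mm tall) stands fixed on its left half at y = +60 mm; the rest is empty (its middle at y = -25 mm).
- timer: Wind-up kitchen timer, loose: a round white base 67 mm across up to 25 mm, a teal dome above it up to 48 mm, and on top a straight ridge 36 mm long (along its x), 8 mm thick (along its y), standing from 47 to 57 mm, by which it can be lifted (about 160 g; the dial does not turn). Origin at the centre of its underside, z up. It starts standing in the warmer's well.
- tumbler: Glass tumbler, 80 mm across, 91 mm tall; a bystander; origin near the centre of its underside.
- lemon: Lemon, 71 x 53 x 51 mm; a bystander; origin at its underside.
- garlic: Garlic bulb, 56 mm; a bystander; origin at its underside.
- cup_1: Steel stacking cup, one of up to five alike (None if absent). 78 mm tall, mass about 90 g; the upper 30 mm is a straight collar 62 mm across outside and 57 mm inside (wall 2.5 mm), below it a body that tapers from 54 mm to 42 mm across at the foot. Origin at the centre of its underside, z up towards the mouth. Nested, the collar of the upper cup sits on the rim of the lower one, its foot 30 mm above the lower one's foot (side play 1.5 mm).
- cup_2: Steel stacking cup, one of up to five alike (None if absent). 78 mm tall, mass about 90 g; the upper 30 mm is a straight collar 62 mm across outside and 57 mm inside (wall 2.5 mm), below it a body that tapers from 54 mm to 42 mm across at the foot. Origin at the centre of its underside, z up towards the mouth. Nested, the collar of the upper cup sits on the rim of the lower one, its foot 30 mm above the lower one's foot (side play 1.5 mm).
- cup_3: Steel stacking cup, one of up to five alike (None if absent). 78 mm tall, mass about 90 g; the upper 30 mm is a straight collar 62 mm across outside and 57 mm inside (wall 2.5 mm), below it a body that tapers from 54 mm to 42 mm across at the foot. Origin at the centre of its underside, z up towards the mouth. Nested, the collar of the upper cup sits on the rim of the lower one, its foot 30 mm above the lower one's foot (side play 1.5 mm).
- cup_4: Steel stacking cup, one of up to five alike (None if absent). 78 mm tall, mass about 90 g; the upper 30 mm is a straight collar 62 mm across outside and 57 mm inside (wall 2.5 mm), below it a body that tapers from 54 mm to 42 mm across at the foot. Origin at the centre of its underside, z up towards the mouth. Nested, the collar of the upper cup sits on the rim of the lower one, its foot 30 mm above the lower one's foot (side play 1.5 mm).
- cup_5: Steel stacking cup, one of up to five alike (None if absent). 78 mm tall, mass about 90 g; the upper 30 mm is a straight collar 62 mm across outside and 57 mm inside (wall 2.5 mm), below it a body that tapers from 54 mm to 42 mm across at the foot. Origin at the centre of its underside, z up towards the mouth. Nested, the collar of the upper cup sits on the rim of the lower one, its foot 30 mm above the lower one's foot (side play 1.5 mm).
Not all that is in view belongs to the job. What is shaped like the timer but blue is not meant.

How it is judged:
On the way, in this order (a step that is already met when the one before it is completed fails the run):
1. the heat slider is at the off stop (within 6 mm) (value of joint heat below 0.006 m), for 0.2 s.
2. the timer stands released, upright and wholly on the board, heat still off (x of timer in the frame of board between -0.037 and 0.037 m and y of timer in the frame of board between -0.062 and 0.062 m and z of timer in the frame of board between 0.008 and 0.017 m and angle between timer's own z axis and vertical below 0.1 rad and contact force between timer and the fingers below 0.05 N and value of joint heat below 0.006 m), for 0.2 s.
3. all cups present stand nested in one stack in the well, released, heat still off (all of step 2 and horizontal distance between each of cup_1, cup_2, cup_3, cup_4, cup_5 and well below 0.024 m and angle between each of cup_1, cup_2, cup_3, cup_4, cup_5's own z axis and vertical below 0.07 rad and (z of cup_1 in the frame of well between -0.004 and 0.004 m or z of cup_1 in the frame of well between 0.026 and 0.034 m or z of cup_1 in the frame of well between 0.056 and 0.064 m or z of cup_1 in the frame of well between 0.086 and 0.094 m or z of cup_1 in the frame of well between 0.116 and 0.124 m) and (z of cup_2 in the frame of well between -0.004 and 0.004 m or z of cup_2 in the frame of well between 0.026 and 0.034 m or z of cup_2 in the frame of well between 0.056 and 0.064 m or z of cup_2 in the frame of well between 0.086 and 0.094 m or z of cup_2 in the frame of well between 0.116 and 0.124 m) and (z of cup_3 in the frame of well between -0.004 and 0.004 m or z of cup_3 in the frame of well between 0.026 and 0.034 m or z of cup_3 in the frame of well between 0.056 and 0.064 m or z of cup_3 in the frame of well between 0.086 and 0.094 m or z of cup_3 in the frame of well between 0.116 and 0.124 m) and (z of cup_4 in the frame of well between -0.004 and 0.004 m or z of cup_4 in the frame of well between 0.026 and 0.034 m or z of cup_4 in the frame of well between 0.056 and 0.064 m or z of cup_4 in the frame of well between 0.086 and 0.094 m or z of cup_4 in the frame of well between 0.116 and 0.124 m) and (z of cup_5 in the frame of well between -0.004 and 0.004 m or z of cup_5 in the frame of well between 0.026 and 0.034 m or z of cup_5 in the frame of well between 0.056 and 0.064 m or z of cup_5 in the frame of well between 0.086 and 0.094 m or z of cup_5 in the frame of well between 0.116 and 0.124 m) and contact force between each of cup_1, cup_2, cup_3, cup_4, cup_5 and the fingers below 0.05 N), for 0.3 s.
At the end, for the whole second after the job is handed in: All cups upright (4 degrees) in one stack in the well, feet within 24 mm of its centre and 0, 30, 60, 90 or 120 mm (4 mm either way) above the hot plate; timer upright, its base wholly on the board (5 mm over at most); slider grip within 5 mm of the clip along the track; all released and at rest (horizontal distance between each of cup_1, cup_2, cup_3, cup_4, cup_5 and well below 0.024 m and angle between each of cup_1, cup_2, cup_3, cup_4, cup_5's own z axis and vertical below 0.07 rad and (z of cup_1 in the frame of well between -0.004 and 0.004 m or z of cup_1 in the frame of well between 0.026 and 0.034 m or z of cup_1 in the frame of well between 0.056 and 0.064 m or z of cup_1 in the frame of well between 0.086 and 0.094 m or z of cup_1 in the frame of well between 0.116 and 0.124 m) and (z of cup_2 in the frame of well between -0.004 and 0.004 m or z of cup_2 in the frame of well between 0.026 and 0.034 m or z of cup_2 in the frame of well between 0.056 and 0.064 m or z of cup_2 in the frame of well between 0.086 and 0.094 m or z of cup_2 in the frame of well between 0.116 and 0.124 m) and (z of cup_3 in the frame of well between -0.004 and 0.004 m or z of cup_3 in the frame of well between 0.026 and 0.034 m or z of cup_3 in the frame of well between 0.056 and 0.064 m or z of cup_3 in the frame of well between 0.086 and 0.094 m or z of cup_3 in the frame of well between 0.116 and 0.124 m) and (z of cup_4 in the frame of well between -0.004 and 0.004 m or z of cup_4 in the frame of well between 0.026 and 0.034 m or z of cup_4 in the frame of well between 0.056 and 0.064 m or z of cup_4 in the frame of well between 0.086 and 0.094 m or z of cup_4 in the frame of well between 0.116 and 0.124 m) and (z of cup_5 in the frame of well between -0.004 and 0.004 m or z of cup_5 in the frame of well between 0.026 and 0.034 m or z of cup_5 in the frame of well between 0.056 and 0.064 m or z of cup_5 in the frame of well between 0.086 and 0.094 m or z of cup_5 in the frame of well between 0.116 and 0.124 m) and linear speed of each of cup_1, cup_2, cup_3, cup_4, cup_5 below 0.02 m/s and x of timer in the frame of board between -0.037 and 0.037 m and y of timer in the frame of board between -0.062 and 0.062 m and z of timer in the frame of board between 0.008 and 0.017 m and angle between timer's own z axis and vertical below 0.1 rad and contact force between timer and the fingers below 0.05 N and y of heat_grip in the frame of clip between -0.005 and 0.005 m and velocity of joint heat below 0.01 m/s); the robot touches nothing.
It fails at once if the tumbler is moved more than 40 mm (distance of tumbler from where it was at the start of the episode above 0.04 m).
It fails at once if the lemon is moved more than 40 mm (distance of lemon from where it was at the start of the episode above 0.04 m).
It fails at once if the garlic is moved more than 40 mm (distance of garlic from where it was at the start of the episode above 0.04 m).
Of cup_1, cup_2, cup_3, cup_4, cup_5 only 3 to 5 are there at a start; the rules pass over those that are not, and their reading is None.
At some moment in a run one of timer may be knocked a few centimetres aside while the robot is not near it.
It also fails if it takes over 210 s, if anything falls off the work surface, if the arm or the gripper's body presses on something with over 40 N, if the wrist force passes 120 N, or if a joint passes its speed limit or range.

### The arm

A 6-joint arm with a two-finger parallel gripper is mounted at the origin on a cart in front of the work surface, level with it; the furniture and walls round the work are solid. World frame = base frame: x ahead of the robot, y to its left, z up, the work surface at z = 0. Lengths are in m, angles in rad, forces in N, time in s.
With the tool pointing down it reaches from about 0.35 to 0.975 m from the base axis. Payload 4.9 kg.
Tool frame: the origin (TCP) lies midway between the tips of the shut fingers; the grasp point (between the pads) lies 19 mm behind it; z points along the fingers, y is the line along which they close (so a half turn about z gives the same grasp; the last joint's range is limited). The gripper opens to 85 mm and grips with 20 to 120 N. Pads are 22 mm wide; open, the fingers measure 114 mm over their backs; the gripper's body (76 mm by 85 mm) begins 54 mm behind the grasp point. The pads swing forward as they close: fully open they stand 13 mm farther back than shut.
Start: joints at [-1.442, 0.053, 1.613, -0, 1.476, -0.119], TCP at [0.153, -0.606, 0.231] pointing down, gripper open.
Joint ranges: [-3.01, 3.01], [-1.01, 2.22], [0.06, 2.58], [-1.02, 4.17], [0.09, 2.62], [-3.14, 3.14]. Speed limits (rad/s): [2.57, 2.57, 3.14, 3.14, 3.14, 3.14].

### API

Orientations are given as a rotation vector (axis times angle).
In Python, from station import telemetry, optics, ctrl gives the robot as it stands.
- The arm moves only by the shell command python3 -m pendant 'ROWS' [FORCE]. ROWS is JSON, one flat list of numbers, 7 for each row, row after row: the turn, a rotation vector about the tool's x, y, z as a fraction of full scale, then the shift along the tool's x, y, z as a fraction of full scale, then the opening, from 0 (shut) to 1 (fully open). In form: [ax, ay, az, tx, ty, tz, fingers, ax, ay, az, tx, ty, tz, fingers, ...]. A call has 1 to 12 rows; each row is the pose to reach, as a shift and turn from the pose commanded when the call began, along the tool's axes at that moment; what a row does not reach only later rows make up. Full scale, the value 1, is 300 mm for a shift and 30 degrees for a turn. A row lasts 1/8 s, in which the tool goes at most 62.5 mm and 10.7 degrees, less where a joint would pass 70% of its speed; a pose out of reach is approached as far as the arm can. A call with a number of a shift or a turn outside -1 to 1 is refused whole. A call with a gripper value outside its range is refused whole. The fingers move at their own pace and stop on an object; FORCE is the grip in N (left out, the last holds). Time passes only in rows, so rows that repeat a pose let the fingers close. It gives the time, the measured TCP pose, the force, the opening and the grip force at its end, in the units of the state.
- telemetry.get_obs(): the state, without advancing time (a new reading comes with each control period).
- optics.get_image(name): name is "scene" or "top"; returns a dict with "image" (384x512x3 uint8, red, green, blue), "depth" (384x512 float32, m along the optical axis (not along the pixel's ray), 0 where there is no reading), "fx", "fy", "cx", "cy" (pixels), "rvec" (rotation vector, rad) and "tvec" (3), from world to camera coordinates, as OpenCV has them. Camera axes: x right, y down, z forward; pixel columns grow to the right and rows downward; lengths in m; the calibration is good to about 2 mm. A picture is of the moment at which its call begins.
- ctrl.finish_job(): hands the job in; it is judged then, once.
The state is a dict: "t": time; "q": joint angles; "dq": joint speeds; "effort": joint torques, N m; "tool_pos": TCP position; "tool_rot": TCP orientation; "contact_force": force on the tool from outside, world axes, zero at the start; "wrist_torque": the same for the moment, N m; "opening": finger opening in m; "grip_force": force on a finger pad.
Only numpy, scipy, OpenCV 4.12 (cv2) and the standard library are available. Lean on these libraries where they do the work, as an engineer would, in place of code of your own. Each camera call takes 0.05 s, during which the arm holds its last target. There are 200 camera calls.

## Working session

There is one attempt and no reset: what is moved stays moved. The work goes in short steps, Python scripts to look and compute and a shell command to move; the robot and the scene stay as the last step left them, time stands still between calls to the robot, and variables do not carry over. Pictures are saved under pics/ and viewed, at most 14 in all, crops included, and the job is handed in when it is done.

```bash
ls; mkdir -p pics
cat > h.py <<'E'
import numpy as np, cv2
from station import telemetry, optics, ctrl
def grab(name):
    d=optics.get_image(name); np.savez(f'{name}.npz',**d); return d
def load(name): return dict(np.load(f'{name}.npz'))
def world(d,u,v,z=None):
    R,_=cv2.Rodrigues(d['rvec']); t=np.array(d['tvec']).ravel()
    r=np.array([(u-d['cx'])/d['fx'],(v-d['cy'])/d['fy'],1.])
    if z is None:
        return R.T@(r*d['depth'][int(round(v)),int(round(u))]-t)
    c=-R.T@t; w=R.T@r; return c+w*(z-c[2])/w[2]
def cloud(d):
    R,_=cv2.Rodrigues(d['rvec']); t=np.array(d['tvec']).ravel()
    v,u=np.mgrid[:384,:512]; D=d['depth']
    P=np.stack([(u-d['cx'])/d['fx']*D,(v-d['cy'])/d['fy']*D,D],-1)
    return (P-t)@R
def save(im,n): cv2.imwrite(f'pics/{n}.png',im[:,:,::-1])
def rel(p,yaw=None):
    o=telemetry.get_obs(); R,_=cv2.Rodrigues(np.array(o['tool_rot']))
    return R.T@(np.array(p)-o['tool_pos'])/0.3
E
python3 - <<'E'
from h import *
for n in('top','scene'):
    d=grab(n); save(cv2.resize(d['image'],(800,600)),n+'0')
    R,_=cv2.Rodrigues(d['rvec']); print(n,-R.T@np.array(d['tvec']).ravel(),d['fx'])
o=telemetry.get_obs();print(o); print(cv2.Rodrigues(np.array(o['tool_rot']))[0].round(3))
E
```

```text
pics
top [ 0.47617988 -0.07490177  1.40863247] 399.90777585128984
scene [-0.61401785  0.04053538  0.9266762 ] 415.34297367837553
{'t': 0.1, 'q': array([-1.44199814e+00,  5.33341431e-02,  1.61416695e+00, -1.88565722e-06,
        1.47598766e+00, -1.19011616e-01]), 'dq': array([ 0.00112014, -0.00108018, -0.00331668,  0.00107269,  0.00145898,
       -0.0008079 ]), 'effort': array([ 5.08088010e-05, -3.94907606e+01, -3.71365356e+01, -1.25985530e-04,
        3.92815928e-03, -6.06928822e-06]), 'tool_pos': array([ 0.15322058, -0.60534517,  0.23015298]), 'tool_rot': array([-3.11562639e+00, -3.88029426e-01,  1.75118460e-05]), 'contact_force': array([-0.12637723,  0.74789135, -0.36951378]), 'wrist_torque': array([-0.02729596,  0.00326789, -0.00013066]), 'grip_force': 0.0, 'opening': 0.08504549646897254}
[[ 0.969  0.245 -0.   ]
 [ 0.245 -0.969  0.002]
 [ 0.    -0.002 -1.   ]]
```

View pics/top0.png

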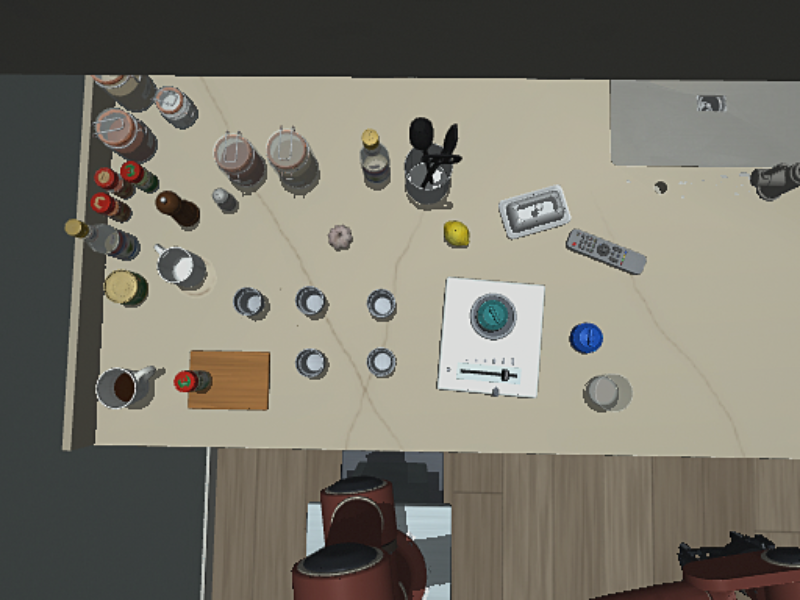

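View pics/scene0.png

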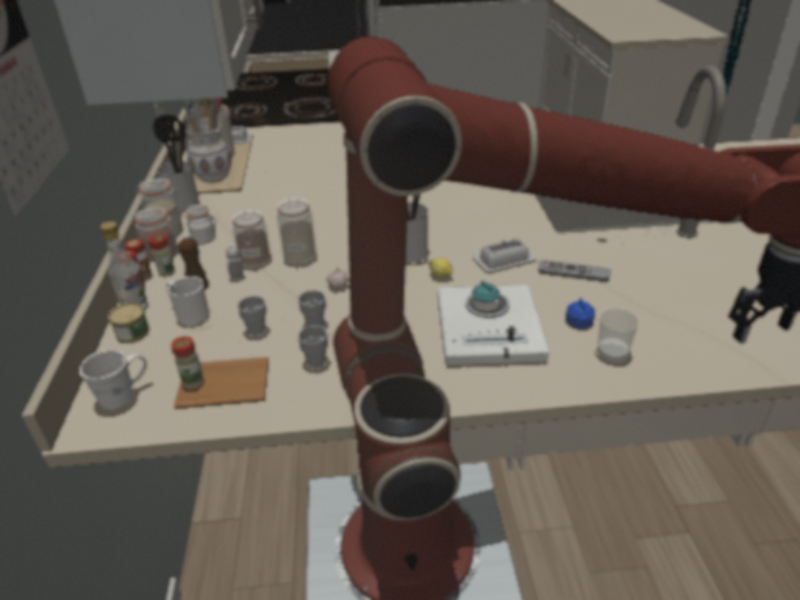

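Top view: teal timer in the well (493,315). The look-alike is the blue timer (586,338), not meant. There are five cups at (250,302), (312,301), (381,303), (312,361) and (381,361). The slider grip is near (505,374), the clip near (496,392), the board at (229,380), and the tumbler at (602,392).

Run:
```python
from h import *
d=load('top'); im=d['image']; save(cv2.resize(im[170:262,272:358],None,fx=6.4,fy=6.4,interpolation=cv2.INTER_CUBIC),'w0')
P=cloud(d); s=.64
def loc(n,u,v,r,zlo,zhi):
    u*=s;v*=s; a=P[int(v-r):int(v+r),int(u-r):int(u+r)].reshape(-1,3); a=a[(a[:,2]>zlo)&(a[:,2]<zhi)]
    lo,hi=np.percentile(a,[1,99],axis=0); (c,rad)=cv2.minEnclosingCircle(a[:,:2].astype(np.float32))
    print(n,len(a),'mean',a.mean(0).round(4),'mid',((lo+hi)/2).round(4),'size',(hi-lo).round(4),'mec',np.round(c,4),round(rad,4))
for i,(u,v) in enumerate([(250,302),(312,301),(381,303),(312,361),(381,361)]): loc('cup%d'%i,u,v,22,.066,.09)
loc('timer',493,315,24,.07,.12);loc('timertop',493,315,24,.088,.12); loc('tumb',602,392,25,.08,.1); loc('lem',456,233,20,.02,.06); loc('gar',340,236,20,.02,.06);loc('blue',586,338,18,.03,.06)
loc('jar',186,381,22,.09,.13)
for n,(a,b,c,e,zl,zh) in {'warmer':(270,170,360,262,.03,.04),'board':(112,220,180,268,.009,.016)}.items():
    m=np.zeros((384,512),bool);m[b:e,a:c]=1;q=P[m&(P[...,2]>zl)&(P[...,2]<zh)][:,:2]
    print(n,len(q),cv2.minAreaRect((q*1000).astype(np.float32)))
```

```text
cup0 71 mean [0.5879 0.2886 0.075 ] mid [0.5888 0.2879 0.0739] size [0.0578 0.0608 0.0147] mec [0.5897 0.2886] 0.0313
cup1 61 mean [0.5943 0.155  0.0753] mid [0.5943 0.1544 0.0745] size [0.0576 0.0587 0.0161] mec [0.594  0.1544] 0.0307
cup2 56 mean [0.5903 0.0019 0.0757] mid [5.902e-01 4.000e-04 7.550e-02] size [0.0575 0.0575 0.0165] mec [0.5905 0.0007] 0.031
cup3 63 mean [0.4616 0.1489 0.0752] mid [0.4602 0.1497 0.0748] size [0.0579 0.0595 0.0159] mec [0.4602 0.15  ] 0.0312
cup4 46 mean [ 0.4644 -0.0019  0.0767] mid [ 0.4652 -0.0016  0.0754] size [0.0596 0.0588 0.0123] mec [ 0.4651 -0.0016] 0.0309
timer 296 mean [ 0.568  -0.2383  0.0824] mid [ 0.5692 -0.239   0.0846] size [0.0605 0.0601 0.0286] mec [ 0.5684 -0.2391] 0.0327
timertop 54 mean [ 0.5677 -0.2377  0.0926] mid [ 0.5698 -0.238   0.094 ] size [0.0362 0.0379 0.0118] mec [ 0.5696 -0.238 ] 0.0214
tumb 88 mean [ 0.4099 -0.4946  0.0879] mid [ 0.4095 -0.4891  0.0878] size [0.0776 0.0782 0.0149] mec [ 0.4099 -0.4888] 0.0402
lem 218 mean [ 0.7518 -0.1608  0.0417] mid [ 0.7543 -0.1614  0.0397] size [0.0534 0.0528 0.0296] mec [ 0.7758 -0.1382] 0.069
gar 172 mean [0.7401 0.0977 0.0362] mid [0.7421 0.0987 0.0368] size [0.0488 0.0495 0.0315] mec [0.742  0.0987] 0.0272
blue 280 mean [ 0.5247 -0.4491  0.0424] mid [ 0.5257 -0.4519  0.0446] size [0.0581 0.0608 0.0267] mec [ 0.5251 -0.4516] 0.0327
jar 182 mean [0.4176 0.3976 0.115 ] mid [0.4178 0.3996 0.1072] size [0.0418 0.0418 0.0312] mec [0.4178 0.401 ] 0.0231
warmer 3672 ((522.037353515625, -240.98919677734375), (219.68618774414062, 252.3486785888672), 85.74012756347656)
board 1206 ((418.958984375, 336.0665283203125), (188.0634307861328, 132.2531280517578), 89.77132415771484)
```

View pics/w0.png

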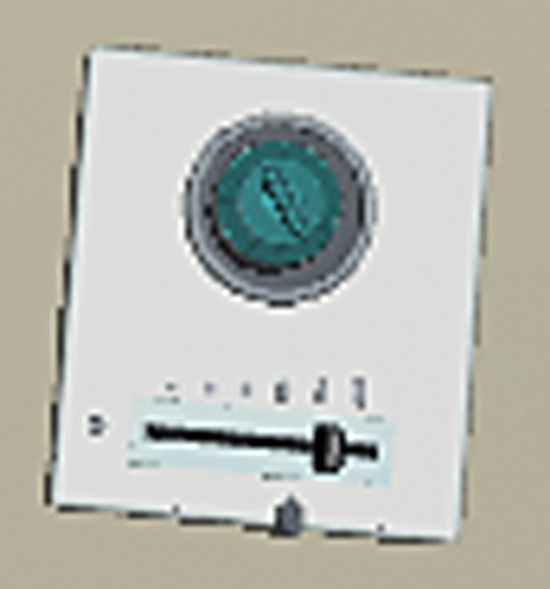

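The crop shows the teal timer with its ridge running from (265,172) to (305,235), the grip at (328,448), the clip nose pointing up at (289,500), and the well centred at (280,208). The choice is confirmed: teal dome, in the well.

Run:
```python
from h import *
d=load('top')
f=lambda u,v,z: world(d,272+(u+.5)/6.4-.5,170+(v+.5)/6.4-.5,z)[:2]
C=np.array([f(*p,.036) for p in[(92,50),(490,82),(459,541),(52,506)]]);print(C.round(4),C.mean(0).round(4))
print('yaw',[np.degrees(np.arctan2(*(a-b)[::-1])).round(2) for a,b in((C[0],C[3]),(C[1],C[2]))],[np.degrees(np.arctan2(*(a-b)[::-1])).round(2)-90 for a,b in((C[0],C[1]),(C[3],C[2]))])
for n,u,v,z in[('well',280,208,.044),('grip',328,448,.066),('clip',289,515,.039),('r1',265,172,.097),('r2',305,235,.097),('track0',148,431,.036),('track1',377,452,.036)]: print(n,f(u,v,z).round(4))
c=C.mean(0);a=np.radians(-4.7);R=np.array([[np.cos(a),-np.sin(a)],[np.sin(a),np.cos(a)]])
for n,p in[('well',(.03,0)),('off',(-.095,.05)),('hot',(-.095,-.05))]:print(n,c+R@p)
for n,u,v,z in[('grip',328,448,.066),('clip',289,515,.039)]:print(n,R.T@(f(u,v,z)-c))
```

```text
[[ 0.6519 -0.1431]
 [ 0.6379 -0.357 ]
 [ 0.393  -0.3405]
 [ 0.4073 -0.1249]] [ 0.5225 -0.2414]
yaw [np.float64(-4.27), np.float64(-3.86)] [np.float64(-3.730000000000004), np.float64(-3.799999999999997)]
well [ 0.5676 -0.2438]
grip [ 0.4415 -0.2668]
clip [ 0.4051 -0.2502]
r1 [ 0.5824 -0.2295]
r2 [ 0.5504 -0.2501]
track0 [ 0.4479 -0.1754]
track1 [ 0.4391 -0.2971]
well [ 0.55243965 -0.24382517]
off [ 0.43195691 -0.18375098]
hot [ 0.42376306 -0.28341472]
grip [-0.07869511 -0.03197434]
clip [-0.11628821 -0.01843351]
```

```bash
cat >> h.py <<'E'
def go(x,y,z,psi=None):
    """print tool-frame row entries to reach world point, yaw psi (deg) of tool x, tool down"""
    o=telemetry.get_obs(); R,_=cv2.Rodrigues(np.array(o['tool_rot']))
    s=R.T@(np.array([x,y,z])-o['tool_pos'])/.3
    cur=np.degrees(np.arctan2(R[1,0],R[0,0])); psi=cur if psi is None else psi
    T=np.array([[np.cos(np.radians(psi)),np.sin(np.radians(psi)),0],[np.sin(np.radians(psi)),-np.cos(np.radians(psi)),0],[0,0,-1]])
    w=np.degrees(cv2.Rodrigues(R.T@T)[0].ravel())/30
    print('turn',w.round(3),'shift',s.round(3),'psi',cur.round(1),'F',np.round(o['contact_force'],1))
E
python3 -m pendant '[0,0,0.3,0.32,-0.26,0,0.6, 0,0,0.607,0.648,-0.524,0,0.6, 0,0,0.607,0.648,-0.524,0,0.6, 0,0,0.607,0.648,-0.524,0,0.6, 0,0,0.607,0.648,-0.524,0,0.6, 0,0,0.607,0.648,-0.524,0,0.6, 0,0,0.607,0.648,-0.524,0,0.6]' 40
python3 -c "
from h import *
go(.4415,-.267,.13,-4)"
```

```text
t: 0.98
tool_pos: [0.3025, -0.4067, 0.2311]
tool_rot: [-3.139, 0.113, 0.001]
contact_force: [-0.0, 0.4, 0.1]
opening: 0.0512
grip_force: 0.0
turn [-0.     0.001 -0.004] shift [ 0.429 -0.498  0.337] psi -4.1 F [-0.   0.4  0.1]
```

```bash
python3 -m pendant '[0,0,0,0.2,-0.25,0.17,0.5, 0,0,0,0.429,-0.498,0.337,0.5, 0,0,0,0.429,-0.498,0.337,0.5, 0,0,0,0.429,-0.498,0.337,0.5, 0,0,0,0.429,-0.498,0.45,0.5, 0,0,0,0.429,-0.498,0.55,0.5, 0,0,0,0.429,-0.498,0.615,0.5, 0,0,0,0.429,-0.498,0.615,0.5]' 
python3 -m pendant '[0,0,0,0,0,0,0, 0,0,0,0,0,0,0, 0,0,0,0,0,0,0, 0,0,0,0,0,0,0, 0,0,0,0,0,0,0, 0,0,0,0,0,0,0]' 40
python3 -c "
from h import *
go(.4415+.0059,-.267+.084,.046,-4)"
```

```text
t: 1.98
tool_pos: [0.4403, -0.2659, 0.0447]
tool_rot: [-3.137, 0.113, 0.006]
contact_force: [0.2, 0.0, 0.4]
opening: 0.0427
grip_force: 0.0
t: 2.72
tool_pos: [0.4427, -0.2667, 0.0483]
tool_rot: [3.138, -0.11, 0.002]
contact_force: [-1.3, -1.1, 5.8]
opening: 0.0111
grip_force: 41.8
turn [ 0.004 -0.003 -0.   ] shift [-0.004 -0.279  0.007] psi -4.0 F [-1.3 -1.1  5.8]
```

```bash
python3 -m pendant '[0,0,0,0,-0.05,-0.006,0, 0,0,0,0,-0.1,-0.006,0, 0,0,0,0,-0.15,-0.006,0, 0,0,0,0,-0.2,-0.006,0, 0,0,0,0,-0.24,-0.006,0, 0,0,0,0,-0.26,-0.006,0, 0,0,0,0,-0.275,-0.006,0, 0,0,0,0,-0.275,-0.006,0]'
python3 -m pendant '[0,0,0,0,-0.01,0,0, 0,0,0,0,-0.02,0,0, 0,0,0,0,-0.025,0,0, 0,0,0,0,-0.025,0,0]'
```

```text
t: 3.72
tool_pos: [0.4487, -0.185, 0.0484]
tool_rot: [3.134, -0.108, 0.005]
contact_force: [5.0, -11.8, -8.0]
opening: 0.0109
grip_force: 40.1
t: 4.22
tool_pos: [0.4487, -0.1844, 0.0485]
tool_rot: [3.118, -0.106, 0.006]
contact_force: [2.1, -37.9, -18.8]
opening: 0.0108
grip_force: 39.0
```

```bash
python3 -m pendant '[0,0,0,0,0.02,0,0, 0,0,0,0,0.027,0,0, 0,0,0,0,0.027,0,0.4, 0,0,0,0,0.027,0,0.4, 0,0,0,0,0.027,0,0.4, 0,0,0,0,0.027,-0.1,0.4, 0,0,0,0,0.027,-0.3,0.4, 0,0,0,0,0.027,-0.6,0.4, 0,0,0,0,0.027,-0.6,0.4]'
python3 - <<'E'
from h import *
d=grab('top'); save(cv2.resize(d['image'][170:262,272:358],None,fx=6.4,fy=6.4,interpolation=cv2.INTER_CUBIC),'w1')
go(.5690,-.239,.17,-57.2)
E
```

```text
t: 5.35
tool_pos: [0.4492, -0.1845, 0.2336]
tool_rot: [3.137, -0.109, 0.009]
contact_force: [0.8, -0.0, -0.1]
opening: 0.0343
grip_force: 0.0
turn [-0.    -0.021  1.774] shift [0.405 0.151 0.226] psi -4.0 F [1.5 0.1 3.5]
```

View pics/w1.png

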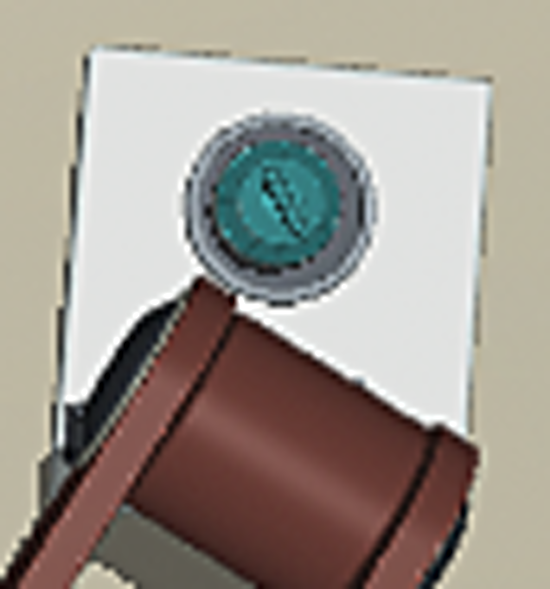

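```bash
python3 -m pendant '[0,0,-0.3,0.2,0.07,0,0.4, 0,0,-0.6,0.39,0.15,0,0.4, 0,0,-0.9,0.39,0.15,0,0.4, 0,0,-1,0.39,0.15,0,0.4, 0,0,-1,0.39,0.15,0,0.4]'
python3 - <<'E'
from h import *
go(.567,-.239,.088,32.8); print(telemetry.get_obs()['q'])
E
```

```text
t: 6.02
tool_pos: [0.5611, -0.2367, 0.2273]
tool_rot: [-3.06, -0.706, 0.002]
contact_force: [-0.8, -1.3, 0.2]
opening: 0.0341
grip_force: 0.0
turn [-0.003  0.002 -0.228] shift [0.015 0.016 0.464] psi 26.0 F [-0.8 -1.3  0.2]
[-5.21414435e-01  1.89322250e-02  1.65416927e+00  1.29863352e-04
  1.47049474e+00  5.96076248e-01]
```

```bash
python3 -m pendant '[0,0,-0.228,0.015,0.016,0.1,0.4, 0,0,-0.228,0.015,0.016,0.25,0.4, 0,0,-0.228,0.015,0.016,0.35,0.4, 0,0,-0.228,0.015,0.016,0.42,0.4, 0,0,-0.228,0.015,0.016,0.445,0.4, 0,0,-0.228,0.015,0.016,0.457,0.4, 0,0,-0.228,0.015,0.016,0.457,0.4]'
python3 -m pendant '[0,0,0,0,0,0,0, 0,0,0,0,0,0,0, 0,0,0,0,0,0,0, 0,0,0,0,0,0,0, 0,0,0,0,0,0,0, 0,0,0,0,0,0,0]' 50
```

```text
t: 6.9
tool_pos: [0.5682, -0.2399, 0.0927]
tool_rot: [3.012, 0.887, 0.002]
contact_force: [-0.1, -0.8, -0.7]
opening: 0.0337
grip_force: 0.0
t: 7.65
tool_pos: [0.5682, -0.2399, 0.0928]
tool_rot: [3.012, 0.887, 0.002]
contact_force: [-0.1, 0.2, 6.6]
opening: 0.0056
grip_force: 50.3
```

```bash
python3 -m pendant '[0,0,0,0,0,0,0.3, 0,0,0,0,0,0,0.3, 0,0,0,0,0,0.008,0.3, 0,0,0,0,0,0.012,0.3, 0,0,0,0,0,0.012,0, 0,0,0,0,0,0.012,0, 0,0,0,0,0,0.012,0, 0,0,0,0,0,0.012,0, 0,0,0,0,0,0.012,0]' 40
python3 -m pendant '[0,0,0,0,0,-0.02,0, 0,0,0,0,0,-0.05,0, 0,0,0,0,0,-0.1,0, 0,0,0,0,0,-0.2,0, 0,0,0,0,0,-0.3,0, 0,0,0,0,0,-0.45,0, 0,0,0,0,0,-0.45,0, 0,0,0,0,0,-0.45,0]'
python3 - <<'E'
from h import *
go(.419,.309,.2278)
E
```

```text
t: 8.78
tool_pos: [0.5679, -0.2397, 0.0886]
tool_rot: [3.013, 0.888, 0.001]
contact_force: [-1.4, 0.2, 5.7]
opening: 0.0068
grip_force: 42.1
t: 9.78
tool_pos: [0.5672, -0.2394, 0.2227]
tool_rot: [-3.013, -0.888, 0.0]
contact_force: [0.8, -0.3, -1.5]
opening: 0.0064
grip_force: 41.2
turn [-0.  0. -0.] shift [ 0.576 -1.804 -0.017] psi 32.8 F [ 0.8 -0.3 -1.5]
```

```bash
python3 -m pendant '[0,0,0,0.03,-0.09,0,0, 0,0,0,0.08,-0.25,0,0, 0,0,0,0.13,-0.41,0,0, 0,0,0,0.18,-0.57,0,0, 0,0,0,0.23,-0.73,0,0, 0,0,0,0.288,-0.9,0,0, 0,0,0,0.288,-0.9,0,0]'
python3 -m pendant '[0,0,0,0.03,-0.09,0,0, 0,0,0,0.08,-0.25,0,0, 0,0,0,0.13,-0.41,0,0, 0,0,0,0.18,-0.57,0,0, 0,0,0,0.23,-0.73,0,0, 0,0,0,0.27,-0.86,0,0, 0,0,0,0.288,-0.9,0,0, 0,0,0,0.288,-0.9,0,0, 0,0,0,0.288,-0.9,0,0]'
python3 - <<'E'
from h import *
d=grab('top'); s=grab('scene')
save(np.hstack([cv2.resize(d['image'][200:280,100:220],None,fx=4,fy=4),cv2.resize(s['image'][180:260,60:140],None,fx=4,fy=4)]),'b0')
go(.419,.309,.063)
E
```

```text
t: 10.65
tool_pos: [0.4917, 0.0371, 0.2206]
tool_rot: [-3.009, -0.895, 0.006]
contact_force: [-0.3, 0.1, -1.8]
opening: 0.0068
grip_force: 41.6
t: 11.78
tool_pos: [0.4204, 0.3066, 0.2224]
tool_rot: [3.013, 0.885, -0.001]
contact_force: [-0.0, -0.0, -0.4]
opening: 0.0066
grip_force: 41.5
turn [0.001 0.001 0.   ] shift [ 0.    -0.009  0.532] psi 32.7 F [-0.8  0.5 -1.7]
```

View pics/b0.png

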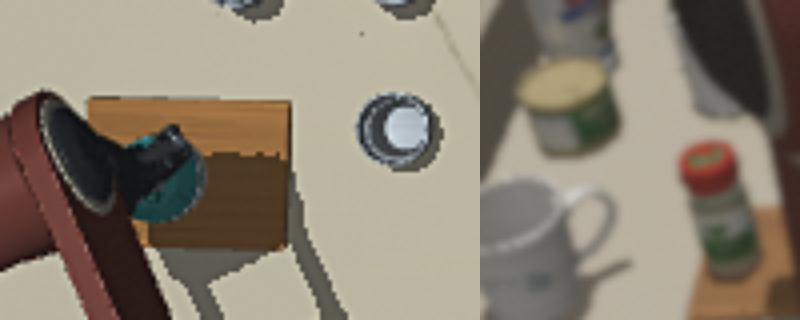

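```bash
python3 -m pendant '[0,0,0,0,0,0.1,0, 0,0,0,0,0,0.25,0, 0,0,0,0,0,0.38,0, 0,0,0,0,0,0.45,0, 0,0,0,0,0,0.5,0, 0,0,0,0,0,0.52,0, 0,0,0,0,0,0.533,0, 0,0,0,0,0,0.533,0, 0,0,0,0,0,0.533,0]'
```

```text
t: 13.0
tool_pos: [0.4205, 0.3083, 0.0638]
tool_rot: [-3.013, -0.888, -0.002]
contact_force: [0.4, 0.9, -0.6]
opening: 0.0065
grip_force: 41.5
```

Lower another 3 mm, release, and rise.

```bash
python3 -m pendant '[0,0,0,0,0,0.005,0, 0,0,0,0,0,0.009,0, 0,0,0,0,0,0.009,0, 0,0,0,0,0,0.009,0.1, 0,0,0,0,0,0.009,0.3, 0,0,0,0,0,0.009,0.3, 0,0,0,0,0,0.009,0.3, 0,0,0,0,0,-0.1,0.3, 0,0,0,0,0,-0.3,0.3, 0,0,0,0,0,-0.5,0.3, 0,0,0,0,0,-0.6,0.3, 0,0,0,0,0,-0.6,0.3]'
python3 - <<'E'
from h import *
go(.5902,.0007,.2438,0)
E
```

```text
t: 14.5
tool_pos: [0.4215, 0.3088, 0.2468]
tool_rot: [-3.012, -0.887, -0.011]
contact_force: [-0.0, 0.2, -0.9]
opening: 0.0258
grip_force: 0.0
turn [-0.003 -0.013  1.094] shift [-0.084  1.168  0.01 ] psi 32.8 F [-0.   0.2 -0.9]
```

```bash
python3 -m pendant '[0,0,0.3,-0.02,0.2,0,1, 0,0,0.6,-0.04,0.4,0,1, 0,0,0.9,-0.06,0.6,0,1, 0,0,1,-0.07,0.8,0,1, 0,0,1,-0.084,1,0,1, 0,0,1,-0.084,1,0,1, 0,0,1,-0.084,1,0,1]'
python3 - <<'E'
from h import *
d=grab('top'); P=cloud(d)
a=P[200:270,110:185].reshape(-1,3);a=a[(a[:,2]>.025)&(a[:,2]<.08)&(a[:,1]<.365)]
print(len(a),cv2.minEnclosingCircle(a[:,:2].astype(np.float32)),a[:,2].max())
save(cv2.resize(d['image'][180:270,100:220],None,fx=5,fy=5),'b1')
go(.5902,.0007,.2438,0)
E
```

```text
t: 15.38
tool_pos: [0.5605, 0.0423, 0.241]
tool_rot: [-3.14, -0.077, 0.005]
contact_force: [0.3, 0.1, -0.3]
opening: 0.0855
grip_force: 0.0
339 ((0.4784039258956909, 0.2971615493297577), 0.09153439104557037) 0.07938066785450257
turn [-0.001  0.005  0.096] shift [ 0.092  0.145 -0.008] psi 2.9 F [-0.1  1.1  0.1]
```

View pics/b1.png

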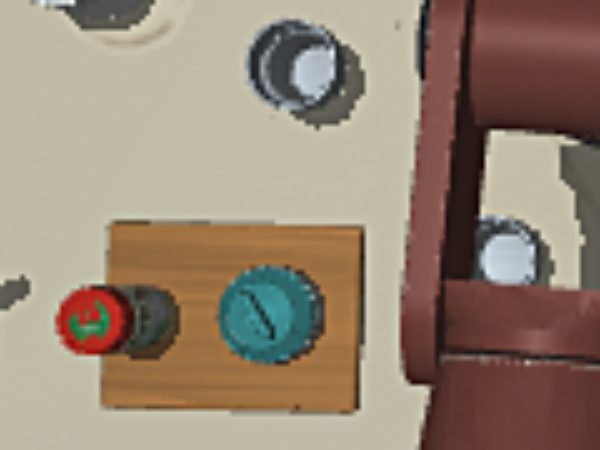

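The timer stands upright, wholly on the board at about (268,314). Next is cup_3 by my count, at (0.590, 0.001).

```bash
python3 -m pendant '[0,0,0.096,0.05,0.08,0,1, 0,0,0.096,0.092,0.145,0,1, 0,0,0.096,0.092,0.145,0.15,1, 0,0,0.096,0.092,0.145,0.3,1, 0,0,0.096,0.092,0.145,0.45,1, 0,0,0.096,0.092,0.145,0.58,1, 0,0,0.096,0.092,0.145,0.66,1, 0,0,0.096,0.092,0.145,0.66,1]'
python3 -m pendant '[0,0,0,0,0,0,0.5, 0,0,0,0,0,0,0.5, 0,0,0,0,0,0,0.5, 0,0,0,0,0,0,0.5, 0,0,0,0,0,0,0.5]' 25
python3 -c "
from h import *
go(.5676,-.2438,.2438,0)"
```

```text
t: 16.42
tool_pos: [0.5889, 0.0009, 0.0422]
tool_rot: [-3.141, -0.001, 0.009]
contact_force: [0.9, 0.4, -0.2]
opening: 0.0855
grip_force: 0.0
t: 17.05
tool_pos: [0.5927, 0.0001, 0.0472]
tool_rot: [3.142, -0.001, 0.006]
contact_force: [-0.2, 1.0, 6.1]
opening: 0.0602
grip_force: 27.8
turn [ 0.    -0.007 -0.002] shift [-0.081  0.813 -0.656] psi -0.0 F [-0.2  1.   6.1]
```

```bash
python3 -m pendant '[0,0,0,0,0,-0.05,0.5, 0,0,0,0,0,-0.2,0.5, 0,0,0,0,0,-0.4,0.5, 0,0,0,-0.01,0.1,-0.45,0.5, 0,0,0,-0.03,0.25,-0.45,0.5, 0,0,0,-0.04,0.4,-0.45,0.5, 0,0,0,-0.06,0.55,-0.45,0.5, 0,0,0,-0.07,0.7,-0.45,0.5, 0,0,0,-0.075,0.813,-0.45,0.5, 0,0,0,-0.075,0.813,-0.45,0.5, 0,0,0,-0.075,0.813,-0.45,0.5]'
python3 - <<'E'
from h import *
go(.5696,-.2438,.09,0)
d=grab('top'); save(cv2.resize(d['image'][150:262,262:368],None,fx=5,fy=5),'w2')
E
```

```text
t: 18.42
tool_pos: [0.5681, -0.2433, 0.18]
tool_rot: [-3.141, 0.002, 0.001]
contact_force: [-0.1, 1.2, -1.6]
opening: 0.0606
grip_force: 27.9
turn [-0.001  0.001 -0.002] shift [0.005 0.002 0.3  ] psi -0.1 F [-0.1  1.2 -1.6]
```

View pics/w2.png

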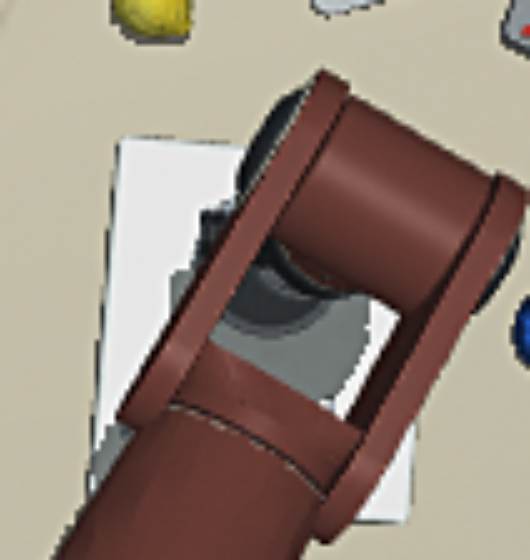

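The arm covers the well at (270,300), and the grip holds the cup (opening 60.6 mm). Lowering.

```bash
python3 -m pendant '[0,0,0,0.003,0.002,0.1,0.5, 0,0,0,0.003,0.002,0.2,0.5, 0,0,0,0.003,0.002,0.26,0.5, 0,0,0,0.003,0.002,0.295,0.5, 0,0,0,0.003,0.002,0.31,0.5, 0,0,0,0.003,0.002,0.31,0.5, 0,0,0,0.003,0.002,0.31,0.5]'
```

```text
t: 19.35
tool_pos: [0.5699, -0.2448, 0.088]
tool_rot: [3.141, -0.002, 0.002]
contact_force: [-0.4, -0.6, -1.1]
opening: 0.0604
grip_force: 27.9
```

```bash
python3 -m pendant '[0,0,0,0,0,0.005,0.5, 0,0,0,0,0,0.01,0.5, 0,0,0,0,0,0.01,0.5]'
python3 -m pendant '[0,0,0,0,0,0,1, 0,0,0,0,0,0,1, 0,0,0,0,0,0,1, 0,0,0,0,0,0,1, 0,0,0,0,0,-0.15,1, 0,0,0,0,0,-0.35,1, 0,0,0,0,0,-0.5,1, 0,0,0,0,0,-0.5,1]'
python3 -c "
from h import *
go(.4651,-.0016,.2438,0)"
```

```text
t: 19.73
tool_pos: [0.5704, -0.2449, 0.0872]
tool_rot: [3.141, -0.001, 0.003]
contact_force: [-3.0, 2.6, 11.2]
opening: 0.0604
grip_force: 28.7
t: 20.72
tool_pos: [0.5717, -0.2457, 0.2402]
tool_rot: [3.136, -0.001, 0.014]
contact_force: [-0.3, -0.0, -0.8]
opening: 0.0852
grip_force: 0.0
turn [ 0.01  -0.017 -0.002] shift [-0.356 -0.813 -0.019] psi -0.0 F [-0.3 -0.  -0.8]
```

```bash
python3 -m pendant '[0,0,0,-0.07,-0.15,0,1, 0,0,0,-0.15,-0.35,0,1, 0,0,0,-0.25,-0.55,0,1, 0,0,0,-0.33,-0.75,0,1, 0,0,0,-0.356,-0.813,0,1, 0,0,0,-0.356,-0.813,0,1, 0,0,0,-0.356,-0.813,0,1]'
python3 - <<'E'
from h import *
d=grab('top'); P=cloud(d)
a=P[165:240,280:350].reshape(-1,3);b=a[(a[:,2]>.106)&(a[:,2]<.125)]
print(len(b),cv2.minEnclosingCircle(b[:,:2].astype(np.float32)),b[:,2].max(),b.mean(0))
save(cv2.resize(d['image'][150:262,262:368],None,fx=5,fy=5),'w3')
go(.4651,-.0016,.045,0)
E
```

```text
t: 21.6
tool_pos: [0.4627, -0.0009, 0.2333]
tool_rot: [3.141, -0.002, -0.001]
contact_force: [0.1, -0.0, 0.6]
opening: 0.0859
grip_force: 0.0
65 ((0.5695739388465881, -0.24448511004447937), 0.03125553950667381) 0.12366448753264689 [ 0.56989403 -0.2457357   0.11548554]
turn [ 0.     0.002 -0.004] shift [0.008 0.001 0.628] psi -0.1 F [ 0.3 -0.7 -0.3]
```

View pics/w3.png

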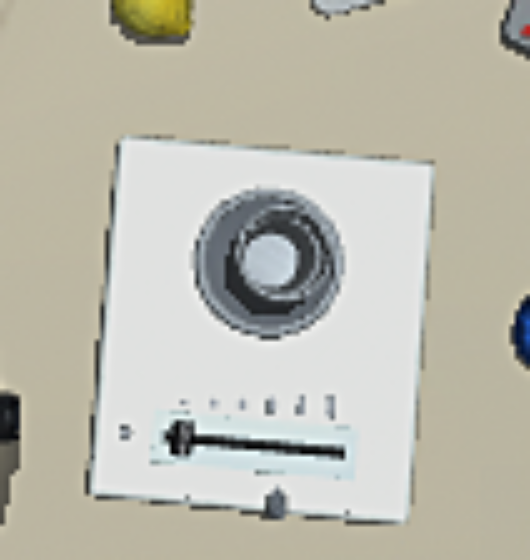

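The cup is upright in the well at (275,258), the slider is at off at (181,437), and the clip is at (275,503).

```bash
python3 -m pendant '[0,0,0,0.004,0.001,0.1,1, 0,0,0,0.006,0.001,0.3,1, 0,0,0,0.006,0.001,0.45,1, 0,0,0,0.006,0.001,0.56,1, 0,0,0,0.006,0.001,0.622,1, 0,0,0,0.006,0.001,0.622,1]'
python3 -m pendant '[0,0,0,0,0,0,0.5, 0,0,0,0,0,0,0.5, 0,0,0,0,0,0,0.5, 0,0,0,0,0,0,0.5, 0,0,0,0,0,0,0.5]' 25
python3 -m pendant '[0,0,0,0,0,-0.05,0.5, 0,0,0,0,0,-0.2,0.5, 0,0,0,0,0,-0.4,0.5, 0,0,0,0,0,-0.6,0.5, 0,0,0,0,0,-0.65,0.5, 0,0,0,0,0,-0.65,0.5, 0,0,0,0,0,-0.65,0.5]'
python3 -c "
from h import *
go(.5696,-.2445,.24,0)"
```

```text
t: 22.4
tool_pos: [0.4632, -0.0015, 0.0453]
tool_rot: [-3.141, 0.004, 0.007]
contact_force: [-0.0, -0.3, 0.8]
opening: 0.085
grip_force: 0.0
t: 23.02
tool_pos: [0.466, -0.0011, 0.049]
tool_rot: [3.141, -0.001, 0.005]
contact_force: [1.0, -1.4, 5.4]
opening: 0.0624
grip_force: 28.0
t: 23.9
tool_pos: [0.4631, -0.0004, 0.2395]
tool_rot: [-3.141, 0.001, 0.008]
contact_force: [-0.6, 0.2, -1.2]
opening: 0.0624
grip_force: 28.1
turn [-0.002  0.009 -0.002] shift [ 0.356  0.813 -0.004] psi -0.0 F [-0.6  0.2 -1.2]
```

```bash
python3 -m pendant '[0,0,0,0.04,0.1,0,0.5, 0,0,0,0.1,0.25,0,0.5, 0,0,0,0.17,0.4,0,0.5, 0,0,0,0.24,0.55,0,0.5, 0,0,0,0.3,0.7,0,0.5, 0,0,0,0.34,0.79,0,0.5, 0,0,0,0.348,0.81,0,0.5, 0,0,0,0.348,0.81,0,0.5, 0,0,0,0.348,0.81,0.1,0.5, 0,0,0,0.348,0.81,0.2,0.5, 0,0,0,0.348,0.81,0.2,0.5]'
python3 -c "
from h import *
go(.5696,-.2445,.119,0)"
```

```text
t: 25.28
tool_pos: [0.5664, -0.2413, 0.1786]
tool_rot: [-3.138, -0.001, 0.01]
contact_force: [-0.1, 0.1, -0.5]
opening: 0.062
grip_force: 28.2
turn [-0.008  0.012  0.001] shift [0.012 0.011 0.199] psi 0.0 F [-0.1  0.1 -0.5]
```

```bash
for i in 1 2 3; do python3 -m pendant '[0,0,0,0,0,0,0.5]' | grep -E 'pos'; done
```

```text
tool_pos: [0.569, -0.2432, 0.1835]
tool_pos: [0.5696, -0.2439, 0.1846]
tool_pos: [0.5693, -0.244, 0.184]
```

```bash
python3 -m pendant '[0,0,0,0,0,0.06,0.5, 0,0,0,0,0,0.11,0.5, 0,0,0,0,0,0.15,0.5, 0,0,0,0,0,0.175,0.5, 0,0,0,0,0,0.195,0.5, 0,0,0,0,0,0.205,0.5, 0,0,0,0,0,0.205,0.5, 0,0,0,0,0,0.205,0.5, 0,0,0,0,0,0.205,0.5]'
python3 -m pendant '[0,0,0,0,0,0.006,0.5, 0,0,0,0,0,0.012,0.5, 0,0,0,0,0,0.012,0.5, 0,0,0,0,0,0.012,0.5]'
```

```text
t: 26.78
tool_pos: [0.5688, -0.2438, 0.1212]
tool_rot: [3.141, -0.001, 0.001]
contact_force: [0.7, -0.1, -1.7]
opening: 0.0622
grip_force: 28.2
t: 27.28
tool_pos: [0.5694, -0.2443, 0.119]
tool_rot: [3.14, -0.001, 0.003]
contact_force: [-1.6, -1.2, 5.8]
opening: 0.0621
grip_force: 28.7
```

```bash
python3 -m pendant '[0,0,0,0,0,0,1, 0,0,0,0,0,0,1, 0,0,0,0,0,0,1, 0,0,0,0,0,0,1, 0,0,0,0,0,-0.15,1, 0,0,0,0,0,-0.35,1, 0,0,0,0,0,-0.5,1, 0,0,0,-0.1,-0.15,-0.5,1, 0,0,0,-0.2,-0.35,-0.5,1, 0,0,0,-0.3,-0.55,-0.5,1, 0,0,0,-0.35,-0.75,-0.5,1, 0,0,0,-0.36,-1,-0.5,1]'
python3 -m pendant '[0,0,0,0,0,0,1, 0,0,0,0,0,0,1, 0,0,0,0,0,0,1]'
python3 - <<'E'
from h import *
d=grab('top'); P=cloud(d)
a=P[165:240,280:350].reshape(-1,3);b=a[(a[:,2]>.136)&(a[:,2]<.155)]
print(len(b),cv2.minEnclosingCircle(b[:,:2].astype(np.float32)),b[:,2].max(),b.mean(0))
go(.4602,.1500,.045,0)
E
```

```text
t: 28.78
tool_pos: [0.4612, 0.0372, 0.2676]
tool_rot: [3.141, -0.003, 0.002]
contact_force: [2.2, 0.2, 0.5]
opening: 0.0852
grip_force: 0.0
t: 29.15
tool_pos: [0.4625, 0.0345, 0.2672]
tool_rot: [3.141, -0.005, -0.0]
contact_force: [0.3, -0.2, 0.0]
opening: 0.0853
grip_force: 0.0
68 ((0.5690869092941284, -0.2445666640996933), 0.03138161450624466) 0.15296185970786494 [ 0.56801515 -0.24686161  0.1448975 ]
turn [ 0.     0.001 -0.006] shift [-0.009 -0.386  0.741] psi -0.2 F [0.2 0.  0.5]
```

```bash
python3 -m pendant '[0,0,0,-0.009,-0.15,0,1, 0,0,0,-0.009,-0.33,0,1, 0,0,0,-0.009,-0.385,0.1,1, 0,0,0,-0.009,-0.385,0.28,1, 0,0,0,-0.009,-0.385,0.45,1, 0,0,0,-0.009,-0.385,0.6,1, 0,0,0,-0.009,-0.385,0.7,1, 0,0,0,-0.009,-0.385,0.733,1, 0,0,0,-0.009,-0.385,0.733,1, 0,0,0,-0.009,-0.385,0.733,1]'
python3 -m pendant '[0,0,0,0,0,0,0.5, 0,0,0,0,0,0,0.5, 0,0,0,0,0,0,0.5, 0,0,0,0,0,0,0.5, 0,0,0,0,0,0,0.5]' 25
python3 -m pendant '[0,0,0,0,0,-0.05,0.5, 0,0,0,0,0,-0.2,0.5, 0,0,0,0,0,-0.4,0.5, 0,0,0,0,0,-0.6,0.5, 0,0,0,0,0,-0.7,0.5, 0,0,0,0,0,-0.7,0.5, 0,0,0,0,0,-0.7,0.5, 0,0,0,0,0,-0.7,0.5, 0,0,0,0,0,-0.7,0.5]'
python3 -c "
from h import *
go(.5691,-.2445,.25,0)"
```

```text
t: 30.45
tool_pos: [0.4612, 0.1511, 0.0492]
tool_rot: [-3.141, 0.002, -0.005]
contact_force: [-0.1, 0.2, 0.8]
opening: 0.0852
grip_force: 0.0
t: 31.08
tool_pos: [0.4607, 0.1513, 0.0488]
tool_rot: [-3.142, 0.001, -0.003]
contact_force: [-0.4, -0.5, 6.3]
opening: 0.0598
grip_force: 27.7
t: 32.2
tool_pos: [0.4589, 0.1511, 0.2556]
tool_rot: [3.141, -0.002, -0.005]
contact_force: [-0.4, -0.0, -0.6]
opening: 0.0598
grip_force: 27.7
turn [ 0.001  0.006 -0.002] shift [0.369 1.318 0.018] psi -0.1 F [-0.4 -0.  -0.6]
```

```bash
python3 -m pendant '[0,0,0,0.03,0.1,0,0.5, 0,0,0,0.07,0.25,0,0.5, 0,0,0,0.12,0.43,0,0.5, 0,0,0,0.182,0.66,0,0.5, 0,0,0,0.24,0.83,0,0.5, 0,0,0,0.28,1,0,0.5, 0,0,0,0.28,1,0,0.5, 0,0,0,0.28,1,0,0.5, 0,0,0,0.28,1,0,0.5]'
python3 -c "
from h import *
go(.5694,-.2445,.185,0)"
```

```text
t: 33.33
tool_pos: [0.5432, -0.1476, 0.2571]
tool_rot: [-3.141, -0.001, 0.001]
contact_force: [0.8, 0.2, -1.0]
opening: 0.0599
grip_force: 27.9
turn [-0.001  0.001  0.001] shift [0.087 0.323 0.24 ] psi 0.0 F [ 0.8  0.2 -1. ]
```

```bash
python3 -m pendant '[0,0,0,0.04,0.13,0,0.5, 0,0,0,0.08,0.28,0,0.5, 0,0,0,0.087,0.323,0,0.5, 0,0,0,0.087,0.323,0.08,0.5, 0,0,0,0.087,0.323,0.16,0.5, 0,0,0,0.087,0.323,0.16,0.5, 0,0,0,0.087,0.323,0.16,0.5, 0,0,0,0.087,0.323,0.16,0.5]'
python3 -c "
from h import *
go(.5694,-.2445,.149,0)"
```

```text
t: 34.33
tool_pos: [0.5701, -0.2458, 0.2113]
tool_rot: [3.14, -0.001, 0.004]
contact_force: [0.2, 0.1, -1.2]
opening: 0.06
grip_force: 28.1
turn [ 0.003 -0.005 -0.001] shift [-0.003 -0.005  0.208] psi -0.0 F [ 0.2  0.1 -1.2]
```

```bash
python3 -m pendant '[0,0,0,-0.003,-0.004,0.06,0.5, 0,0,0,-0.003,-0.004,0.11,0.5, 0,0,0,-0.003,-0.004,0.15,0.5, 0,0,0,-0.003,-0.004,0.175,0.5, 0,0,0,-0.003,-0.004,0.19,0.5, 0,0,0,-0.003,-0.004,0.198,0.5, 0,0,0,-0.003,-0.004,0.198,0.5, 0,0,0,-0.003,-0.004,0.198,0.5]'
python3 -m pendant '[0,0,0,0,0,0.006,0.5, 0,0,0,0,0,0.012,0.5, 0,0,0,0,0,0.012,0.5, 0,0,0,0,0,0.012,0.5]'
```

```text
t: 35.33
tool_pos: [0.5687, -0.2447, 0.1504]
tool_rot: [3.141, -0.001, 0.001]
contact_force: [0.1, 0.7, -0.8]
opening: 0.0597
grip_force: 28.1
t: 35.83
tool_pos: [0.5694, -0.2445, 0.1488]
tool_rot: [3.142, -0.001, 0.003]
contact_force: [-2.0, 3.0, 7.2]
opening: 0.06
grip_force: 28.9
```

```bash
python3 -m pendant '[0,0,0,0,0,0,1, 0,0,0,0,0,0,1, 0,0,0,0,0,0,1, 0,0,0,0,0,0,1, 0,0,0,0,0,-0.15,1, 0,0,0,0,0,-0.33,1, 0,0,0,0,0,-0.45,1, 0,0,0,0.01,-0.15,-0.45,1, 0,0,0,0.03,-0.35,-0.45,1, 0,0,0,0.05,-0.55,-0.45,1, 0,0,0,0.06,-0.75,-0.45,1, 0,0,0,0.07,-1,-0.45,1]'
python3 -m pendant '[0,0,0,0,-0.1,0,1, 0,0,0,0,-0.25,0,1, 0,0,0,0,-0.3,0,1, 0,0,0,0,-0.3,0,1, 0,0,0,0,-0.3,0,1]'
python3 - <<'E'
from h import *
d=grab('top'); P=cloud(d)
a=P[165:240,280:350].reshape(-1,3);b=a[(a[:,2]>.166)&(a[:,2]<.19)]
print(len(b),cv2.minEnclosingCircle(b[:,:2].astype(np.float32)),b[:,2].max(),b.mean(0))
go(.594,.1544,.047,0)
E
```

```text
t: 37.33
tool_pos: [0.5891, 0.0446, 0.2814]
tool_rot: [3.141, -0.002, 0.001]
contact_force: [1.8, 0.7, 0.6]
opening: 0.0853
grip_force: 0.0
t: 37.95
tool_pos: [0.5895, 0.1317, 0.2813]
tool_rot: [3.141, -0.003, -0.0]
contact_force: [0.8, 0.0, -1.1]
opening: 0.085
grip_force: 0.0
73 ((0.5694339871406555, -0.24452611804008484), 0.03157959133386612) 0.18034057005912993 [ 0.56891112 -0.24557949  0.17500017]
turn [ 0.001  0.    -0.005] shift [ 0.015 -0.077  0.781] psi -0.1 F [ 0.9 -0.7  0.3]
```

```bash
python3 -m pendant '[0,0,0,0.015,-0.077,0,1, 0,0,0,0.015,-0.077,0.1,1, 0,0,0,0.015,-0.077,0.28,1, 0,0,0,0.015,-0.077,0.45,1, 0,0,0,0.015,-0.077,0.6,1, 0,0,0,0.015,-0.077,0.72,1, 0,0,0,0.015,-0.077,0.776,1, 0,0,0,0.015,-0.077,0.776,1, 0,0,0,0.015,-0.077,0.776,1, 0,0,0,0.015,-0.077,0.776,1]'
python3 -m pendant '[0,0,0,0,0,0,0.5, 0,0,0,0,0,0,0.5, 0,0,0,0,0,0,0.5, 0,0,0,0,0,0,0.5, 0,0,0,0,0,0,0.5]' 25
python3 -m pendant '[0,0,0,0,0,-0.05,0.5, 0,0,0,0,0,-0.2,0.5, 0,0,0,0,0,-0.4,0.5, 0,0,0,0,0,-0.6,0.5, 0,0,0,0,0,-0.8,0.5, 0,0,0,0,0,-0.8,0.5, 0,0,0,0,0.15,-0.8,0.5, 0,0,0,-0.02,0.32,-0.8,0.5, 0,0,0,-0.04,0.5,-0.8,0.5, 0,0,0,-0.06,0.68,-0.8,0.5, 0,0,0,-0.08,0.85,-0.8,0.5, 0,0,0,-0.08,1,-0.8,0.5]'
python3 -m pendant '[0,0,0,0,0,0,0.5, 0,0,0,0,0,0,0.5, 0,0,0,0,0,0,0.5]'
python3 -c "
from h import *
go(.5694,-.2445,.22,0)"
```

```text
t: 39.25
tool_pos: [0.5954, 0.1562, 0.0508]
tool_rot: [-3.141, 0.001, -0.006]
contact_force: [0.2, 0.1, 0.5]
opening: 0.0854
grip_force: 0.0
t: 39.88
tool_pos: [0.5947, 0.1559, 0.0499]
tool_rot: [-3.141, 0.001, -0.003]
contact_force: [-1.4, -0.8, 6.1]
opening: 0.0618
grip_force: 27.4
t: 41.38
tool_pos: [0.5684, -0.1455, 0.2872]
tool_rot: [-3.141, 0.003, 0.003]
contact_force: [0.8, 0.3, -1.4]
opening: 0.0613
grip_force: 28.0
t: 41.75
tool_pos: [0.5695, -0.1428, 0.2882]
tool_rot: [-3.141, -0.001, 0.001]
contact_force: [-0.1, 0.3, -1.0]
opening: 0.0618
grip_force: 28.1
turn [-0.001  0.001  0.001] shift [-0.     0.339  0.227] psi 0.0 F [-0.1  0.3 -1. ]
```

```bash
python3 -m pendant '[0,0,0,0,0.13,0,0.5, 0,0,0,0,0.28,0,0.5, 0,0,0,0.001,0.337,0,0.5, 0,0,0,0.001,0.337,0.06,0.5, 0,0,0,0.001,0.337,0.15,0.5, 0,0,0,0.001,0.337,0.15,0.5, 0,0,0,0.001,0.337,0.15,0.5, 0,0,0,0.001,0.337,0.15,0.5, 0,0,0,0.001,0.337,0.15,0.5]'
python3 -c "
from h import *
go(.5698,-.2445,.18,0)"
```

```text
t: 42.88
tool_pos: [0.5703, -0.2452, 0.2449]
tool_rot: [3.141, -0.001, 0.003]
contact_force: [0.2, -0.0, -0.7]
opening: 0.0615
grip_force: 28.2
turn [ 0.002 -0.003 -0.001] shift [-0.002 -0.003  0.216] psi -0.0 F [ 0.2 -0.  -0.7]
```

```bash
python3 -m pendant '[0,0,0,-0.002,-0.003,0.06,0.5, 0,0,0,-0.002,-0.003,0.11,0.5, 0,0,0,-0.002,-0.003,0.15,0.5, 0,0,0,-0.002,-0.003,0.18,0.5, 0,0,0,-0.002,-0.003,0.195,0.5, 0,0,0,-0.002,-0.003,0.206,0.5, 0,0,0,-0.002,-0.003,0.206,0.5, 0,0,0,-0.002,-0.003,0.206,0.5]'
python3 -m pendant '[0,0,0,0,0,0.006,0.5, 0,0,0,0,0,0.012,0.5, 0,0,0,0,0,0.012,0.5, 0,0,0,0,0,0.012,0.5]'
```

```text
t: 43.88
tool_pos: [0.5694, -0.2444, 0.1824]
tool_rot: [3.141, -0.001, 0.001]
contact_force: [-0.4, 0.5, -1.5]
opening: 0.0616
grip_force: 28.2
t: 44.38
tool_pos: [0.5699, -0.2443, 0.18]
tool_rot: [3.141, -0.001, 0.003]
contact_force: [-1.7, 0.6, 5.3]
opening: 0.0614
grip_force: 28.6
```

```bash
python3 -m pendant '[0,0,0,0,0,0,1, 0,0,0,0,0,0,1, 0,0,0,0,0,0,1, 0,0,0,0,0,0,1, 0,0,0,0,0,-0.15,1, 0,0,0,0,0,-0.3,1, 0,0,0,0,0,-0.4,1, 0,0,0,0,-0.15,-0.4,1, 0,0,0,0.01,-0.35,-0.4,1, 0,0,0,0.02,-0.55,-0.4,1, 0,0,0,0.03,-0.75,-0.4,1, 0,0,0,0.03,-1,-0.4,1]'
python3 -m pendant '[0,0,0,0,-0.2,0,1, 0,0,0,0.01,-0.4,0,1, 0,0,0,0.03,-0.6,0,1, 0,0,0,0.03,-0.75,0,1, 0,0,0,0.03,-0.75,0,1, 0,0,0,0.03,-0.75,0,1, 0,0,0,0.03,-0.75,0,1]'
python3 - <<'E'
from h import *
d=grab('top'); P=cloud(d)
a=P[165:240,280:355].reshape(-1,3);b=a[(a[:,2]>.196)&(a[:,2]<.22)]
print(len(b),cv2.minEnclosingCircle(b[:,:2].astype(np.float32)),b[:,2].max(),b.mean(0))
go(.589,.2883,.047,0); print(telemetry.get_obs()['q'])
E
```

```text
t: 45.88
tool_pos: [0.5783, 0.045, 0.2982]
tool_rot: [3.142, -0.002, 0.001]
contact_force: [0.2, -0.1, 0.5]
opening: 0.0855
grip_force: 0.0
t: 46.75
tool_pos: [0.5879, 0.267, 0.2983]
tool_rot: [3.141, -0.004, 0.0]
contact_force: [0.8, -0.0, 0.7]
opening: 0.0854
grip_force: 0.0
71 ((0.5692631602287292, -0.24478422105312347), 0.03102327324450016) 0.21213108656335827 [ 0.5717801  -0.24422849  0.20495978]
turn [ 0.    -0.    -0.005] shift [ 0.003 -0.071  0.838] psi -0.2 F [-0.1 -0.5  0.6]
[ 3.11144332e-01  7.02930747e-02  1.48379623e+00 -1.48554360e-04
  1.58731804e+00  1.88461244e+00]
```

```bash
python3 -m pendant '[0,0,0,0.003,-0.071,0,1, 0,0,0,0.003,-0.071,0.1,1, 0,0,0,0.003,-0.071,0.28,1, 0,0,0,0.003,-0.071,0.45,1, 0,0,0,0.003,-0.071,0.6,1, 0,0,0,0.003,-0.071,0.74,1, 0,0,0,0.003,-0.071,0.81,1, 0,0,0,0.003,-0.071,0.833,1, 0,0,0,0.003,-0.071,0.833,1, 0,0,0,0.003,-0.071,0.833,1, 0,0,0,0.003,-0.071,0.833,1]'
python3 -m pendant '[0,0,0,0,0,0,0.5, 0,0,0,0,0,0,0.5, 0,0,0,0,0,0,0.5, 0,0,0,0,0,0,0.5, 0,0,0,0,0,0,0.5]' 25
python3 -m pendant '[0,0,0,0,0,-0.05,0.5, 0,0,0,0,0,-0.2,0.5, 0,0,0,0,0,-0.4,0.5, 0,0,0,0,0,-0.6,0.5, 0,0,0,0,0,-0.8,0.5, 0,0,0,0,0,-0.9,0.5, 0,0,0,0,0.15,-0.9,0.5, 0,0,0,-0.01,0.32,-0.9,0.5, 0,0,0,-0.02,0.5,-0.9,0.5, 0,0,0,-0.03,0.68,-0.9,0.5, 0,0,0,-0.03,0.85,-0.9,0.5, 0,0,0,-0.03,1,-0.9,0.5]'
python3 -m pendant '[0,0,0,0,0.2,0,0.5, 0,0,0,-0.01,0.4,0,0.5, 0,0,0,-0.02,0.5,0,0.5, 0,0,0,-0.02,0.5,0,0.5, 0,0,0,-0.02,0.5,0,0.5, 0,0,0,-0.02,0.5,0,0.5]'
python3 -c "
from h import *
go(.5696,-.2445,.275,0)"
```

```text
t: 48.18
tool_pos: [0.5896, 0.2899, 0.05]
tool_rot: [-3.141, 0.001, -0.004]
contact_force: [1.2, 0.0, -0.2]
opening: 0.0853
grip_force: 0.0
t: 48.8
tool_pos: [0.5893, 0.2896, 0.0492]
tool_rot: [-3.141, 0.002, -0.002]
contact_force: [0.4, -1.3, 4.2]
opening: 0.0622
grip_force: 28.0
t: 50.3
tool_pos: [0.5785, -0.0121, 0.3181]
tool_rot: [-3.141, 0.002, 0.001]
contact_force: [0.4, -0.1, -0.8]
opening: 0.0622
grip_force: 28.0
t: 51.05
tool_pos: [0.5732, -0.1592, 0.3183]
tool_rot: [-3.141, -0.001, 0.0]
contact_force: [-0.5, 0.5, -0.9]
opening: 0.0625
grip_force: 28.1
turn [-0.001  0.     0.001] shift [-0.012  0.284  0.144] psi 0.0 F [-0.5  0.5 -0.9]
```

```bash
python3 -m pendant '[0,0,0,-0.005,0.12,0,0.5, 0,0,0,-0.012,0.24,0,0.5, 0,0,0,-0.012,0.283,0,0.5, 0,0,0,-0.012,0.283,0,0.5, 0,0,0,-0.012,0.283,0.07,0.5, 0,0,0,-0.012,0.283,0.144,0.5, 0,0,0,-0.012,0.283,0.144,0.5, 0,0,0,-0.012,0.283,0.144,0.5, 0,0,0,-0.012,0.283,0.144,0.5, 0,0,0,-0.012,0.283,0.144,0.5]'
python3 -c "
from h import *
go(.5696,-.2445,.2095,0)"
```

```text
t: 52.3
tool_pos: [0.5699, -0.2456, 0.2761]
tool_rot: [3.141, -0.001, 0.002]
contact_force: [-0.4, -0.4, -0.7]
opening: 0.0619
grip_force: 28.2
turn [ 0.002 -0.003 -0.002] shift [-0.001 -0.004  0.222] psi -0.1 F [-0.4 -0.4 -0.7]
```

```bash
python3 -m pendant '[0,0,0,-0.001,-0.003,0.06,0.5, 0,0,0,-0.001,-0.003,0.11,0.5, 0,0,0,-0.001,-0.003,0.15,0.5, 0,0,0,-0.001,-0.003,0.18,0.5, 0,0,0,-0.001,-0.003,0.2,0.5, 0,0,0,-0.001,-0.003,0.212,0.5, 0,0,0,-0.001,-0.003,0.212,0.5, 0,0,0,-0.001,-0.003,0.212,0.5]'
python3 -m pendant '[0,0,0,0,0,0.006,0.5, 0,0,0,0,0,0.012,0.5, 0,0,0,0,0,0.012,0.5, 0,0,0,0,0,0.012,0.5]'
```

```text
t: 53.3
tool_pos: [0.5693, -0.2446, 0.212]
tool_rot: [3.141, -0.001, 0.001]
contact_force: [-0.7, -0.1, -0.5]
opening: 0.0623
grip_force: 28.1
t: 53.8
tool_pos: [0.5697, -0.2446, 0.2092]
tool_rot: [3.141, -0.001, 0.003]
contact_force: [-0.4, 0.7, 5.5]
opening: 0.0624
grip_force: 28.6
```

```bash
python3 -m pendant '[0,0,0,0,0,0,1, 0,0,0,0,0,0,1, 0,0,0,0,0,0,1, 0,0,0,0,0,0,1, 0,0,0,0,0,-0.15,1, 0,0,0,0,0,-0.3,1, 0,0,0,0,0,-0.4,1, 0,0,0,-0.15,0,-0.4,1, 0,0,0,-0.3,0,-0.4,1, 0,0,0,-0.4,0,-0.4,1, 0,0,0,-0.4,0,-0.4,1, 0,0,0,-0.4,0,-0.4,1]'
python3 - <<'E'
from h import *
o=telemetry.get_obs(); print(o['tool_pos'])
d=grab('top'); s=grab('scene')
for dd in(d,s):
  P=cloud(dd); r=P-o['tool_pos']
  h=np.hypot(r[...,0],r[...,1])
  for lo in np.arange(-.02,.4,.04):
    m=(r[...,2]>lo)&(r[...,2]<lo+.04)&(h<.2)&(P[...,2]>.25)&(dd['depth']>0)
    if m.any(): print(round(lo,2),m.sum(),'x',r[m][:,0].min().round(3),r[m][:,0].max().round(3),'y',r[m][:,1].min().round(3),r[m][:,1].max().round(3))
save(np.hstack([cv2.resize(d['image'][150:262,252:358],None,fx=3.7,fy=3.7),cv2.resize(s['image'][130:242,270:376],None,fx=3.7,fy=3.7)]),'w4')
E
```

```text
t: 55.3
tool_pos: [0.4495, -0.2444, 0.328]
tool_rot: [3.141, -0.002, 0.001]
contact_force: [0.2, 0.4, -0.3]
opening: 0.0851
grip_force: 0.0
[ 0.44954826 -0.24442428  0.32800686]
0.06 47 x -0.011 0.014 y 0.04 0.073
0.1 66 x -0.02 0.012 y 0.032 0.069
0.14 18 x -0.035 -0.019 y 0.012 0.032
0.18 6 x -0.031 -0.024 y 0.02 0.027
0.22 249 x -0.109 0.01 y -0.01 0.134
0.26 1344 x -0.182 0.065 y -0.068 0.154
0.3 4974 x -0.179 0.06 y -0.064 0.147
-0.02 11 x -0.01 0.012 y -0.047 0.051
0.02 155 x -0.013 0.013 y -0.068 0.071
0.06 459 x -0.022 0.018 y -0.071 0.075
0.1 461 x -0.039 0.016 y -0.068 0.071
0.14 420 x -0.041 0.014 y -0.035 0.039
0.18 159 x -0.039 0.001 y -0.033 0.032
0.22 312 x -0.181 -0.009 y -0.06 0.09
0.26 894 x -0.183 0.003 y -0.062 0.128
0.3 1227 x -0.179 0.041 y -0.061 0.126
```

View pics/w4.png

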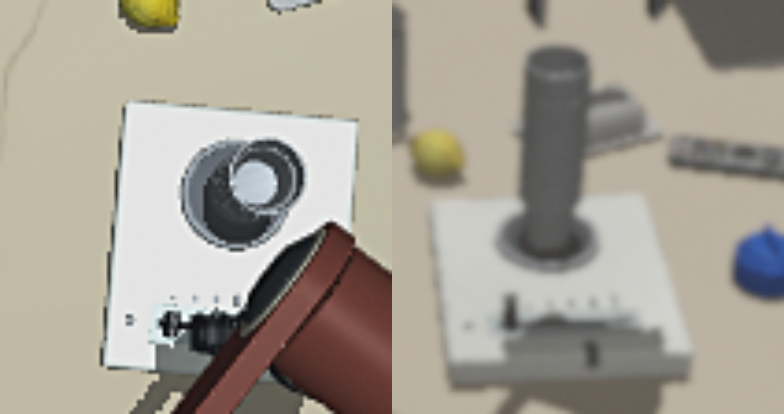

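Left: the top cup is seated at (267,175) and the grip is at (170,323). Right: one straight upright five-cup stack at (553,150), with the clip at (592,353).

Run:
```python
from h import *
d=load('top'); u=np.array([np.sin(np.radians(4)),np.cos(np.radians(4))])
for n,x,y,z in[('clip',275,503,.039),('nose',276,488,.039),('gripoff',181,437,.066),('tl',168,435,.036),('tr',345,453,.036)]:
  p=world(d,262+(x+.5)/5-.5,150+(y+.5)/5-.5,z);print(n,p[:2].round(4),(p[:2]@u).round(4))
P=cloud(d)
a=P[165:240,280:355].reshape(-1,3);b=a[(a[:,2]>.225)&(a[:,2]<.25)]
print(len(b),cv2.minEnclosingCircle(b[:,:2].astype(np.float32)),b.mean(0))
a=P[215:262,135:180].reshape(-1,3);a=a[(a[:,2]>.03)&(a[:,2]<.09)]
if len(a):print('timer',cv2.minEnclosingCircle(a[:,:2].astype(np.float32)),a[:,2].max())
go(.4487,-.1845,.047+.1,-4)
```

```text
clip [ 0.4046 -0.2498] -0.2209
nose [ 0.4147 -0.2504] -0.2208
gripoff [ 0.4485 -0.1835] -0.1518
tl [ 0.4491 -0.1771] -0.1453
tr [ 0.4391 -0.2974] -0.2661
81 ((0.5693557858467102, -0.2447541058063507), 0.03121679276227951) [ 0.57087934 -0.24512292  0.235471  ]
timer ((0.44994986057281494, 0.3454411029815674), 0.0332467295229435) 0.0727740947881031
turn [-0.     0.     0.133] shift [-0.004 -0.199  0.603] psi -0.0 F [0.7 0.  0.4]
```

Run:
```python
from h import *
d=load('top'); P=cloud(d); save(cv2.resize(d['image'][200:270,100:200],None,fx=6,fy=6),'b2')
m=np.zeros((384,512),bool); m[215:262,130:180]=1
hsv=cv2.cvtColor(d['image'],cv2.COLOR_RGB2HSV); t=m&(hsv[...,0]>80)&(hsv[...,0]<100)&(hsv[...,1]>80)
q=P[t]; print(len(q),cv2.minEnclosingCircle(q[:,:2].astype(np.float32)),q[:,2].max(),q.mean(0))
```

```text
279 ((0.449122816324234, 0.34521546959877014), 0.03275410830974579) 0.0727740947881031 [0.45006888 0.34249882 0.05453319]
```

View pics/b2.png

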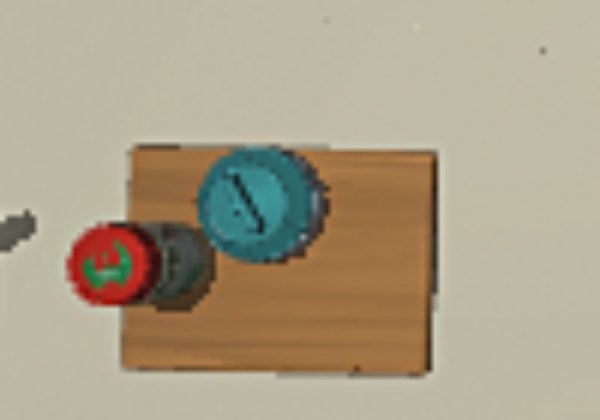

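The timer was knocked to about (258,205) in this crop. It is still upright, but its edge is near the board's far edge, so I will lift it back towards the middle before touching the slider.

Run:
```python
from h import *
d=load('top'); f=lambda x,y,z: world(d,100+(x+.5)/6-.5,200+(y+.5)/6-.5,z)[:2]
C=np.array([f(*p,.012) for p in[(132,146),(437,152),(430,376),(122,368)]]);print(C.round(3),C.mean(0).round(4))
a,b=f(233,175,.069),f(264,234,.069);print(a,b,(a+b)/2,np.degrees(np.arctan2(*(a-b)[::-1])))
go(.4495,.345,.25,30)
```

```text
[[0.482 0.429]
 [0.481 0.25 ]
 [0.352 0.249]
 [0.353 0.429]] [0.4171 0.3394]
[0.46625647 0.35086826] [0.43379152 0.33206424] [0.45002399 0.34146625] 30.079853249797786
turn [-1.000e-03  0.000e+00 -1.001e+00] shift [-0.002 -1.964  0.26 ] psi -0.0 F [0.7 0.  0.4]
```

```bash
python3 -m pendant '[0,0,-0.3,0,-0.15,0,0.3, 0,0,-0.6,0,-0.32,0,0.3, 0,0,-0.9,0,-0.5,0,0.3, 0,0,-1,0,-0.68,0,0.3, 0,0,-1,0,-0.85,0,0.3, 0,0,-1,0,-1,0,0.3, 0,0,-1,0,-1,0,0.3, 0,0,-1,0,-1,0,0.3]'
python3 -c "
from h import *
go(.45,.3425,.2,30.5)"
```

```text
t: 56.4
tool_pos: [0.4498, 0.0555, 0.3277]
tool_rot: [3.034, 0.813, -0.001]
contact_force: [0.7, 0.4, 0.4]
opening: 0.0259
grip_force: 0.0
turn [ 0.     0.001 -0.017] shift [ 0.479 -0.828  0.425] psi 30.0 F [0.7 0.4 0.4]
```

```bash
python3 -m pendant '[0,0,0,0.08,-0.13,0,0.3, 0,0,0,0.16,-0.28,0,0.3, 0,0,0,0.25,-0.43,0,0.3, 0,0,0,0.34,-0.58,0,0.3, 0,0,0,0.43,-0.73,0.1,0.3, 0,0,0,0.479,-0.828,0.2,0.3, 0,0,0,0.479,-0.828,0.4,0.3, 0,0,0,0.479,-0.828,0.5,0.3, 0,0,0,0.479,-0.828,0.5,0.3, 0,0,0,0.479,-0.828,0.5,0.3, 0,0,0,0.479,-0.828,0.5,0.3]'
python3 -c "
from h import *
go(.45,.3425,.0615,30.5)"
```

```text
t: 57.78
tool_pos: [0.4516, 0.3429, 0.1807]
tool_rot: [-3.034, -0.81, -0.007]
contact_force: [0.4, -0.1, -0.1]
opening: 0.0253
grip_force: 0.0
turn [ 0.    -0.008 -0.02 ] shift [-0.007 -0.001  0.397] psi 29.9 F [ 0.4 -0.1 -0.1]
```

```bash
python3 -m pendant '[0,0,0,-0.005,0,0.1,0.3, 0,0,0,-0.005,0,0.22,0.3, 0,0,0,-0.005,0,0.32,0.3, 0,0,0,-0.005,0,0.37,0.3, 0,0,0,-0.005,0,0.39,0.3, 0,0,0,-0.005,0,0.395,0.3, 0,0,0,-0.005,0,0.395,0.3, 0,0,0,-0.005,0,0.395,0.3]'
python3 -m pendant '[0,0,0,0,0,0,0, 0,0,0,0,0,0,0, 0,0,0,0,0,0,0, 0,0,0,0,0,0,0, 0,0,0,0,0,0,0]' 40
python3 -c "
from h import *
go(.419,.309,.0715)"
```

```text
t: 58.78
tool_pos: [0.4514, 0.342, 0.0619]
tool_rot: [3.035, 0.811, 0.009]
contact_force: [3.6, -3.3, 0.6]
opening: 0.0258
grip_force: 0.0
t: 59.4
tool_pos: [0.4499, 0.3429, 0.0611]
tool_rot: [-3.034, -0.812, -0.005]
contact_force: [1.7, 1.3, 6.1]
opening: 0.0063
grip_force: 42.8
turn [-0.001 -0.007  0.   ] shift [-0.146  0.046 -0.035] psi 30.0 F [1.7 1.3 6.1]
```

```bash
python3 -m pendant '[0,0,0,0,0,-0.03,0, 0,0,0,0,0,-0.05,0, 0,0,0,-0.05,0.015,-0.05,0, 0,0,0,-0.1,0.03,-0.05,0, 0,0,0,-0.146,0.046,-0.05,0, 0,0,0,-0.146,0.046,-0.05,0, 0,0,0,-0.146,0.046,-0.03,0, 0,0,0,-0.146,0.046,-0.01,0, 0,0,0,-0.146,0.046,0,0, 0,0,0,-0.146,0.046,0.003,0, 0,0,0,-0.146,0.046,0.003,0, 0,0,0,-0.146,0.046,0.003,0]'
python3 -m pendant '[0,0,0,0,0,0,0.1, 0,0,0,0,0,0,0.3, 0,0,0,0,0,0,0.3, 0,0,0,0,0,0,0.3, 0,0,0,0,0,-0.1,0.3, 0,0,0,0,0,-0.3,0.3, 0,0,0,0,0,-0.5,0.3, 0,0,0,0,0,-0.6,0.3, 0,0,0,0,0,-0.6,0.3, 0,0,0,0,0,-0.6,0.3]'
python3 -c "
from h import *
go(.4487,-.1845,.24,-4)"
```

```text
t: 60.9
tool_pos: [0.4179, 0.3089, 0.0609]
tool_rot: [-3.034, -0.812, 0.002]
contact_force: [-7.7, -2.6, 14.6]
opening: 0.0064
grip_force: 43.8
t: 62.15
tool_pos: [0.4168, 0.3076, 0.2365]
tool_rot: [3.034, 0.811, -0.005]
contact_force: [-0.1, 0.1, -0.5]
opening: 0.0253
grip_force: 0.0
turn [0.002 0.006 1.131] shift [-0.727  1.474 -0.01 ] psi 29.9 F [-0.1  0.1 -0.5]
```

```bash
python3 -m pendant '[0,0,0.3,-0.08,0.15,0,0.4, 0,0,0.6,-0.16,0.32,0,0.4, 0,0,0.9,-0.24,0.49,0,0.4, 0,0,1,-0.32,0.66,0,0.4, 0,0,1,-0.4,0.83,0,0.4, 0,0,1,-0.48,0.98,0,0.4, 0,0,1,-0.48,0.98,0,0.4, 0,0,1,-0.48,0.98,0,0.4]'
python3 - <<'E'
from h import *
go(.4487,-.1845,.14,-4)
d=grab('top'); P=cloud(d); m=np.zeros((384,512),bool); m[215:262,130:190]=1
hsv=cv2.cvtColor(d['image'],cv2.COLOR_RGB2HSV); t=m&(hsv[...,0]>80)&(hsv[...,0]<100)&(hsv[...,1]>80)
q=P[t]; print(len(q),cv2.minEnclosingCircle(q[:,:2].astype(np.float32)),q[:,2].max())
E
```

```text
t: 63.15
tool_pos: [0.4388, -0.0182, 0.2365]
tool_rot: [-3.14, 0.002, 0.005]
contact_force: [0.0, 1.8, -0.1]
opening: 0.0342
grip_force: 0.0
turn [-0.002  0.007  0.131] shift [0.035 0.555 0.321] psi -0.1 F [ 0.   1.8 -0.1]
282 ((0.4454435408115387, 0.13272270560264587), 0.20998720824718475) 1.4086324685459548
```

```bash
python3 -m pendant '[0,0,0.131,0.01,0.15,0.05,0.4, 0,0,0.131,0.02,0.32,0.1,0.4, 0,0,0.131,0.035,0.48,0.2,0.4, 0,0,0.131,0.035,0.555,0.32,0.4, 0,0,0.131,0.035,0.555,0.32,0.4, 0,0,0.131,0.035,0.555,0.45,0.4, 0,0,0.131,0.035,0.555,0.55,0.4, 0,0,0.131,0.035,0.555,0.61,0.4, 0,0,0.131,0.035,0.555,0.63,0.4, 0,0,0.131,0.035,0.555,0.63,0.4, 0,0,0.131,0.035,0.555,0.63,0.4]'
python3 -m pendant '[0,0,0,0,0,0,0, 0,0,0,0,0,0,0, 0,0,0,0,0,0,0, 0,0,0,0,0,0,0, 0,0,0,0,0,0,0]' 40
python3 - <<'E'
from h import *
d=grab('top'); P=cloud(d); m=np.zeros((384,512),bool); m[215:262,130:190]=1
hsv=cv2.cvtColor(d['image'],cv2.COLOR_RGB2HSV); t=m&(hsv[...,0]>80)&(hsv[...,0]<100)&(hsv[...,1]>80)&(P[...,2]<.1)
q=P[t]; print(len(q),cv2.minEnclosingCircle(q[:,:2].astype(np.float32)),q[:,2].max())
p=telemetry.get_obs()['tool_pos']; print('shift y needed',(p[0]*.0698+p[1]*.9976+.2209)/.3)
E
```

```text
t: 64.58
tool_pos: [0.451, -0.1855, 0.051]
tool_rot: [3.139, -0.109, 0.004]
contact_force: [0.1, -0.8, 0.0]
opening: 0.0339
grip_force: 0.0
t: 65.2
tool_pos: [0.4505, -0.1855, 0.0505]
tool_rot: [3.139, -0.109, 0.002]
contact_force: [-1.2, 1.5, 5.6]
opening: 0.0107
grip_force: 40.6
281 ((0.41934633255004883, 0.30943363904953003), 0.03309347853064537) 0.07337458110950645
shift y needed 0.2243795823702145
```

```bash
python3 -m pendant '[0,0,0,0,0.04,0,0, 0,0,0,0,0.08,0,0, 0,0,0,0,0.12,0,0, 0,0,0,0,0.16,0,0, 0,0,0,0,0.19,0,0, 0,0,0,0,0.21,0,0, 0,0,0,0,0.226,0,0, 0,0,0,0,0.226,0,0, 0,0,0,0,0.226,0,0, 0,0,0,0,0.226,0,0]'
python3 - <<'E'
from h import *
p=telemetry.get_obs()['tool_pos']; print('err mm',(p[0]*.0698+p[1]*.9976+.2209)*1000)
E
```

```text
t: 66.5
tool_pos: [0.4455, -0.2536, 0.0505]
tool_rot: [3.138, -0.109, 0.001]
contact_force: [-1.1, -0.1, 5.6]
opening: 0.0111
grip_force: 40.7
err mm -0.9552471103066174
```

Within 1 mm. Release, rise and back away to the right, then look.

```bash
python3 -m pendant '[0,0,0,0,0,0,0.3, 0,0,0,0,0,0,0.3, 0,0,0,0,0,0,0.3, 0,0,0,0,0,-0.1,0.3, 0,0,0,0,0,-0.3,0.3, 0,0,0,0,0,-0.5,0.3, 0,0,0,0,0,-0.7,0.3, 0,0,0,-0.05,-0.2,-0.7,0.3, 0,0,0,-0.08,-0.4,-0.7,0.3, 0,0,0,-0.1,-0.6,-0.7,0.3, 0,0,0,-0.1,-0.8,-0.7,0.3, 0,0,0,-0.1,-0.8,-0.7,0.3]'
python3 - <<'E'
from h import *
d=grab('top'); P=cloud(d); save(np.hstack([cv2.resize(d['image'][165:262,272:362],None,fx=5,fy=5,interpolation=cv2.INTER_CUBIC),cv2.resize(d['image'][200:297,112:172],None,fx=5,fy=5)]),'f')
a=P[165:240,280:355].reshape(-1,3);b=a[(a[:,2]>.225)&(a[:,2]<.25)]
print(len(b),cv2.minEnclosingCircle(b[:,:2].astype(np.float32)),b.mean(0))
E
```

```text
t: 68.0
tool_pos: [0.4317, -0.0078, 0.2594]
tool_rot: [-3.139, 0.098, -0.0]
contact_force: [0.1, -0.1, -0.8]
opening: 0.0257
grip_force: 0.0
79 ((0.5697720050811768, -0.24443425238132477), 0.030960915610194206) [ 0.57084797 -0.24472158  0.23510649]
```

View pics/f.png

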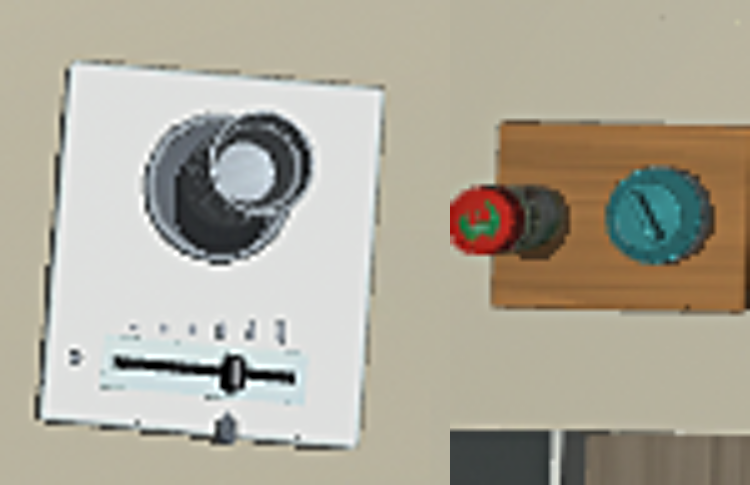

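The grip is at (234,373), the clip nose at (227,412), the stack is intact at (260,165), and the timer sits mid-board at (655,215). Checking the alignment numerically.

Run:
```python
from h import *
d=load('top'); u=np.array([np.sin(np.radians(4)),np.cos(np.radians(4))])
for n,x,y,z in[('clip',225,430,.039),('nose',227,412,.039),('grip',234,373,.066)]:
  p=world(d,272+(x+.5)/5-.5,165+(y+.5)/5-.5,z);print(n,p[:2].round(4),(p[:2]@u).round(4))
```

```text
clip [ 0.4033 -0.2498] -0.221
nose [ 0.4154 -0.251 ] -0.2215
grip [ 0.4425 -0.2521] -0.2206
```

The grip is within about 1 mm of the clip; handing in.

```bash
python3 -c "
from station import ctrl
print(ctrl.finish_job())"
```

```text
the job is handed in; nothing more can be done
None
```

The job is handed in at about 68 s: heat was off throughout, all five cups are nested upright in the well, the timer is back on the board (it was knocked aside once and I re-centred it), and the slider grip measured within about 1 mm of the clip.

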